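# Uncover the well block of the thermal cycler

## Task

With the fingertips, press the cycler's black rectangular snap tab fully in; then push the released block cover along the rails, off the well block, all the way to the end stop. Slide the cover, do not lift or tip it, and leave the round run button and the other things on the bench and on the cycler where they are.

Things in the scene. Friction and masses are not known exactly. Their poses are not given: they have to be found in the camera images.
- cycler: compact white thermal cycler, fixed, 220 (x) x 310 (y) mm, flat deck 90 mm above the bench; origin at the centre of its underside. The cover slides off along its +y axis, towards the free parking end of the deck, between two guide rails (10 mm above the deck, inner faces at x = +-67 mm). Behind the seated cover a lip 8 mm high stands at y = -128 mm.
- well_block (a point): middle of the well block (108 x 80 mm, flush with the deck, 90 mm above the bench), hidden under the seated cover, at y = -75 mm of the cycler
- cover: loose white block cover, 130 (x) x 96 (y) mm, about 0.12 kg, 2 mm play to each rail; axes as the cycler's, origin at the centre of its underside: at y = -76.5 mm of the cycler when seated, +97 mm at the end stop (173 mm of travel). Its plate spans 4 to 10 mm above the origin, on two side runners that leave a 4 mm gap under the front edge. About 1 N slides it once released.
- ridge_top (a point): middle of the top of the cover's push ridge, 80 mm wide (x), 10 mm thick (y), 116 mm above the bench, 16 mm above the plate; it stands at y = -10 mm of the cover, 58 mm behind its front edge
- tab_top (a point): middle of the top of the black rectangular snap tab, 26 (x) x 48 (y) mm, on the cycler's centre line just in front (+y) of the seated cover, whose front edge lies about 25 mm from this point; when fully out its top is 104 mm above the bench (14 mm above the deck)
- snap_tab (a joint): how far the snap tab is pressed in (straight down), m: 0 fully out, 0.0125 fully in (top 1.5 mm above the deck). It takes about 4 N plus damping, and stays where it is pressed, without springing back. Below about 0.010 it blocks the cover; beyond that the cover passes over it.
- end_stop (a point): middle of the top of the inner face of the end stop, 10 mm above the deck across the parking end, at y = +145 mm of the cycler on its centre line
- run_button_top (a point): top of the round black run button (22 mm across) on the deck outside the rail, at x = -92, y = +55 mm of the cycler; to be left alone
- run_button (a joint): how far the round run button is pressed, m (0 out, 0.005 fully in)
- tube_rack: yellow tube rack 90 x 130 mm, 45 mm tall with its tubes, loose on the bench beside the cycler; origin at the centre of its underside; to be left alone
- tip_box: pipette tip box 88 x 124 x 57 mm, loose on the bench beside the cycler; origin at the centre of its underside; to be left alone
- buffer: bottle, 60 mm across, 130 mm tall, loose on the bench; origin at the centre of its underside; to be left alone
- reagent: jar, 44 mm across, 90 mm tall, loose on the bench; origin at the centre of its underside; to be left alone
- beaker: glass beaker 76 mm across, 95 mm tall, loose on the bench; origin at the centre of its underside; to be left alone
- pipette: pipette lying on the bench, about 230 mm long, 24 mm thick; origin under its handle near the nozzle end; to be left alone
- strip_box: small loose cardboard box 26 x 62 x 18 mm lying on the cycler's deck outside the rail, on the side opposite the round button; origin at the centre of its underside; to be left alone

How it is judged:
By the outcome, as a careful person would: the job done as asked, in the order asked, and still so for the second after the job is handed in, with the robot touching nothing.
It also fails if it takes over 45 s, if anything falls off the work surface, if the arm or the gripper's body presses on something with over 40 N, if the wrist force passes 120 N, or if a joint passes its speed limit or range.

## Robot

A 6-joint arm with a two-finger parallel gripper is mounted at the origin on the work surface. World frame = base frame: x ahead of the robot, y to its left, z up, the work surface at z = 0. Lengths are in m, angles in rad, forces in N, time in s.
With the tool pointing down it reaches from about 0.3 to 0.875 m from the base axis. Payload 6.4 kg.
Tool frame: the origin (TCP) lies at the centre of the arm's flange, where the gripper is bolted on; the fingertips stand 173 mm ahead of it and the grasp point (between the pads) lies 155 mm ahead of it; z points along the fingers, x is the direction in which the jaws open and shut, and the axes are right-handed (so a half turn about z gives the same grasp; the last joint's range is limited). The gripper opens to 85 mm and grips with 20 to 120 N. Pads are 22 mm wide; open, the fingers measure 114 mm over their backs; the gripper's body (76 mm by 85 mm) begins 54 mm behind the grasp point. The pads swing forward as they close: fully open they stand 13 mm farther back than shut.
Start: joints at [1.132, 0.181, 1.607, -0, 1.354, -0.206], TCP at [0.133, 0.56, 0.405] pointing down, gripper open.
Joint ranges: [-2.99, 2.99], [-0.89, 2.07], [0.3, 2.58], [-1.14, 4.28], [0, 2.63], [-3.12, 3.12]. Speed limits (rad/s): [2.57, 2.57, 3.01, 3.14, 3.14, 3.14].

## Interface

Orientations are given as a unit quaternion [w, x, y, z].
In Python, from bench import ctrl gives the robot as it stands. The module is installed in compiled form; this text tells all that it offers.
- The arm moves only by the tool move_arm, never from a script. Its argument "moves" is a list of rows, each an object of numbers: "gripper": the opening in per cent of the stroke, from 0 (shut) to 100 (fully open); "x", "y", "z": the shift along the tool's x, y, z in cm; "roll": the turn about the tool's z in degrees. In form: [{"gripper": .., "x": .., "y": .., "z": .., "roll": ..}, ...]. A call has 1 to 5 rows; each row shifts and turns the commanded pose from where the row before left it, along the tool's axes as they then stand; what a row does not reach is not made up. A row lasts 1/8 s, in which the tool goes at most 62.5 mm and 10.7 degrees, less where a joint would pass 70% of its speed; a pose out of reach is approached as far as the arm can. A call is refused whole if a number of a shift passes 6.25 or a number of a turn 10.7, either way. A call with a gripper value outside its range is refused whole. The fingers move at their own pace and stop on an object; the grip force is fixed at half the most. Time passes only in rows, so rows that do not move let the fingers close. It gives the time, the measured TCP pose, the force and the opening at its end, in the units of the state.
- ctrl.get_obs(): the state, without advancing time (a new reading comes with each control period).
- ctrl.camera(name): name is "scene" or "top" or "wrist"; returns a dict with "img" (480x640x3 uint8, red, green, blue), "fx", "fy", "cx", "cy" (pixels), "world_from_camera" (4x4, takes a point from camera to world coordinates); the wrist camera has in their place "tool_from_camera" (4x4, takes a point from camera to tool coordinates, whose origin is the TCP and whose axes are the tool frame's). Camera axes: x right, y up, looking along -z (the intrinsics and any distortion apply to the point x, -y, -z); pixel columns grow to the right and rows downward; lengths in m; the calibration is good to about 2 mm. The wrist camera is an equidistant fisheye: a pixel r from the principal point sees the ray r / f radians off the axis. A picture is of the moment at which its call begins: read the wrist's pose just before it. There is no depth.
- ctrl.hand_in(): hands the job in, once; it reports no verdict.
The state is a dict: "time_s": time; "q": joint angles; "dq": joint speeds; "joint_efforts": joint torques, N m; "eef_pos": TCP position; "eef_rot": TCP orientation; "wrist_force": force on the tool from outside, world axes, zero at the start; "torque": the same for the moment, N m; "opening": opening from 0.0 (shut) to 1.0 (fully open).
Only numpy, scipy, OpenCV 4.12 (cv2) and the standard library are available. Lean on these libraries where they do the work, as an engineer would, in place of code of your own. Each camera call takes 0.05 s, during which the arm holds its last target. There are 200 camera calls.

## Working session

There is one attempt and no reset: what is moved stays moved. The work goes in short steps, Python scripts to look and compute and a tool call to move; the robot and the scene stay as the last step left them, time stands still between calls to the robot, and variables do not carry over. Pictures are saved under pics/ and viewed, about 8 in all and at most 12, crops included, and the job is handed in when it is done.

Besides the shell and the picture viewer there is one more tool, called after "Emit:" as a command line: name --argument value ..., lists and objects as JSON in quotes. move_arm: Moves the arm, as the interface text tells. Its arguments: {"type":"object","properties":{"moves":{"type":"array","items":{"type":"object","properties":{"gripper":{"type":"number"},"x":{"type":"number"},"y":{"type":"number"},"z":{"type":"number"},"roll":{"type":"number"}}}}},"required":["moves"]}

```bash
mkdir -p pics; python3 - <<'E'
from bench import ctrl
import cv2,numpy as np
o=ctrl.get_obs();print(o)
for n in("top","scene"):
    c=ctrl.camera(n);cv2.imwrite(f"pics/{n}0.png",c["img"][...,::-1]);print(n,c["fx"],c["fy"],c["cx"],c["cy"],c["world_from_camera"],[k for k in c])
E
```

```text
{'time_s': 0.0, 'q': array([ 1.13173132e+00,  1.81526985e-01,  1.60801883e+00,  1.69967121e-05,
        1.35379588e+00, -2.06292989e-01]), 'dq': array([-0.00047129, -0.00075852,  0.00160846, -0.00017574, -0.00019273,
        0.00026521]), 'joint_efforts': array([-1.91710496e-03, -4.44874656e+01, -3.51331723e+01, -3.39541239e-04,
        9.02269618e-03, -2.98328359e-06]), 'eef_pos': array([0.13250298, 0.55925935, 0.40378656]), 'eef_rot': array([ 3.82946465e-04,  7.84435560e-01,  6.20209713e-01, -7.86262133e-04]), 'wrist_force': array([0.07606113, 0.52414314, 0.20751961]), 'torque': array([ 0.00288806, -0.05145168, -0.00062503]), 'opening': 0.9961923422303579}
top 450.81401825899644 450.81401825899644 312.4409666022468 238.02367309728427 [[ 0.02789011  0.98724266 -0.15676117  0.34963154]
 [-0.99947208  0.02492679 -0.02083806 -0.02508759]
 [-0.01666467  0.15725958  0.98741669  1.10472238]
 [ 0.          0.          0.          1.        ]] ['img', 'fx', 'fy', 'cx', 'cy', 'world_from_camera']
scene 442.3757281561002 442.3757281561002 324.6075224579041 235.62862824004182 [[-0.52215328 -0.60446428  0.60164681  1.14839568]
 [ 0.85272698 -0.38208767  0.35618213  0.36202787]
 [ 0.01458245  0.69902214  0.71495133  0.8616653 ]
 [ 0.          0.          0.          1.        ]] ['img', 'fx', 'fy', 'cx', 'cy', 'world_from_camera']
```

View pics/top0.png

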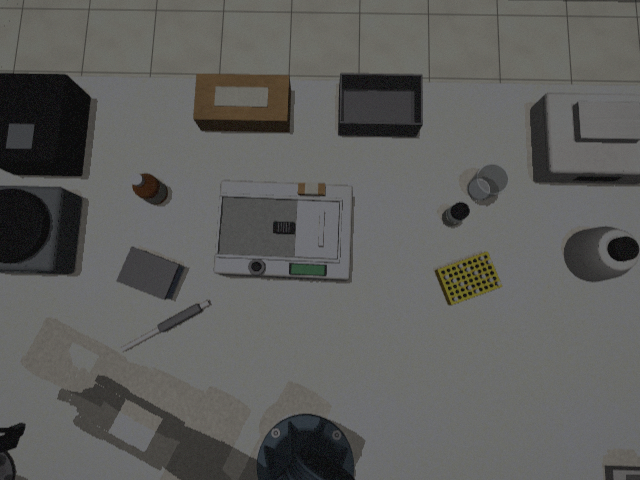

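View pics/scene0.png

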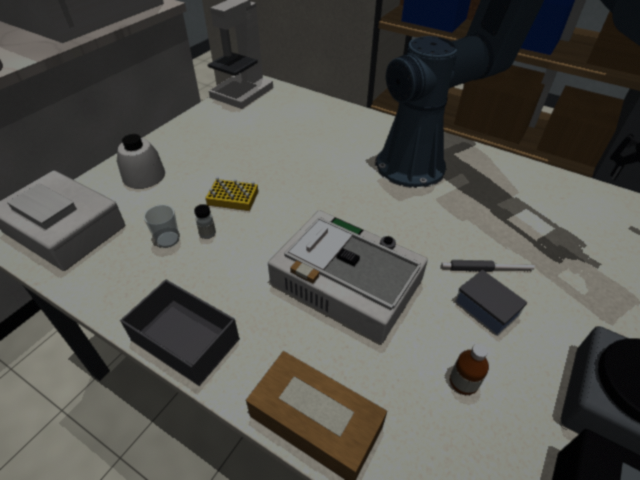

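The top view shows the cycler around (285,230), with its cover at the right end (296–340). The snap tab is at (284,228) and the run button at (257,267). The cover slides left in the image, which is world +y. Next I'll zoom in to get accurate pixels.

```bash
cat > h.py <<'E'
import numpy as np
def px2w(c,u,v,z):
    T=c["world_from_camera"];d=T[:3,:3]@np.array([(u-c["cx"])/c["fx"],-(v-c["cy"])/c["fy"],-1.])
    o=T[:3,3];return o+d*(z-o[2])/d[2]
E
python3 - <<'E'
import cv2
i=cv2.imread("pics/top0.png")[170:290,205:365]
i=cv2.convertScaleAbs(i,alpha=1.5)
cv2.imwrite("pics/topz.png",cv2.resize(i,None,fx=5,fy=5,interpolation=cv2.INTER_CUBIC))
E
```

```text
(no output)
```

View pics/topz.png

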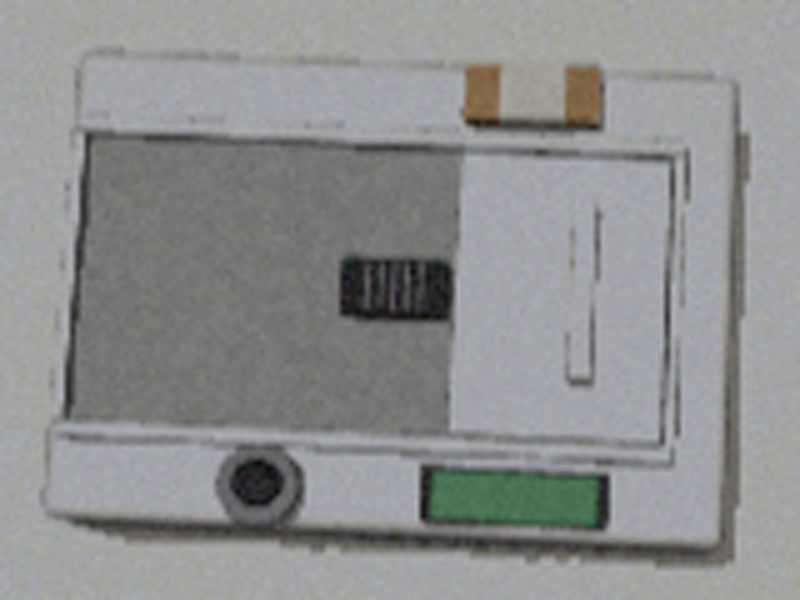

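```bash
python3 - <<'E'
from bench import ctrl
from h import *
from scipy.optimize import least_squares
c=ctrl.camera("top")
P=[(396,288,.104,0,-3.5),(583,293,.116,0,-86.5),(80,52,.09,110,155),(735,75,.09,110,-155),(45,520,.09,-110,155),(720,548,.09,-110,-155),(258,482,.095,-92,55),(463,148,.1,65,-28.5),(448,430,.1,-65,-28.5)]
W=np.array([px2w(c,205+(u+.5)/5-.5,170+(v+.5)/5-.5,z)[:2] for u,v,z,_,_ in P])
M=np.array([p[3:] for p in P])/1000
def f(s):
    R=np.array([[np.cos(s[2]),-np.sin(s[2])],[np.sin(s[2]),np.cos(s[2])]]);return ((M@R.T+s[:2])-W).ravel()
r=least_squares(f,[.35,.05,0]);print(r.x,np.degrees(r.x[2]));print((r.fun.reshape(-1,2)*1000).round(1))
s=r.x
R=np.array([[np.cos(s[2]),-np.sin(s[2])],[np.sin(s[2]),np.cos(s[2])]])
for n,p in dict(tab=(0,-3.5),ridge=(0,-86.5),stop=(0,145)).items(): print(n,R@(np.array(p)/1000)+s[:2],np.hypot(*(R@(np.array(p)/1000)+s[:2])))
from scipy.spatial.transform import Rotation as Ro
q=ctrl.get_obs()["eef_rot"];m=Ro.from_quat(np.roll(q,-1)).as_matrix();print(m.round(3))
E
```

```text
[ 0.53196214  0.0636496  -0.01582152] -0.9065060404531249
[[ 0.3 -1.3]
 [ 1.3  0.3]
 [ 1.9  2.3]
 [ 1.  -2.1]
 [ 0.7  3. ]
 [ 0.3 -2.2]
 [-2.2 -0.9]
 [-1.7  0.6]
 [-1.7  0.2]]
tab [0.53190677 0.06015004] 0.5352969617938667
ridge [ 0.53059364 -0.02283957] 0.531084977826731
stop [0.53425616 0.20863146] 0.5735474992756767
[[ 0.231  0.973 -0.001]
 [ 0.973 -0.231 -0.001]
 [-0.001 -0.    -1.   ]]
```

Emit:
move_arm --moves '[{"gripper": 0,"roll": 9.7},{"gripper": 0,"roll": 9.7},{"gripper": 0,"roll": 9.7},{"gripper": 0,"roll": 9.7},{"gripper": 0,"roll": 9.7}]'

```text
validation failed for argument at $.mo...
```

Emit:
move_arm --moves '[{"gripper": 0,"roll": 9.7},{"gripper": 0,"roll": 9.7},{"gripper": 0,"roll": 9.6},{"gripper": 0},{"gripper": 0}]'

```text
validation failed for argument at $.mo...
```

All fields are probably required.

Emit:
move_arm --moves '[{"gripper": 0,"x": 0,"y": 0,"z": 0,"roll": 9.7},{"gripper": 0,"x": 0,"y": 0,"z": 0,"roll": 9.7},{"gripper": 0,"x": 0,"y": 0,"z": 0,"roll": 9.7},{"gripper": 0,"x": 0,"y": 0,"z": 0,"roll": 9.7},{"gripper": 0,"x": 0,"y": 0,"z": 0,"roll": 9.7}]'

```text
time_s: 0.78
eef_pos: [0.1326, 0.5594, 0.4043]
eef_rot: [0.0, 0.971, 0.241, -0.0]
wrist_force: [0.4, -0.3, 0.8]
opening: -0.001
```

Emit:
move_arm --moves '[{"gripper": 0,"x": 0,"y": 0,"z": 0,"roll": 9.7},{"gripper": 0,"x": 0,"y": 0,"z": 0,"roll": 9.7},{"gripper": 0,"x": 0,"y": 0,"z": 0,"roll": 9.6}]'

```text
time_s: 1.15
eef_pos: [0.1326, 0.5594, 0.4043]
eef_rot: [0.0, 1.0, -0.01, -0.0]
wrist_force: [-0.2, 0.5, 0.5]
opening: 0.001
```

Emit:
move_arm --moves '[{"gripper": 0,"x": 3.8,"y": 4.7,"z": 0,"roll": 0},{"gripper": 0,"x": 3.8,"y": 4.7,"z": 0,"roll": 0},{"gripper": 0,"x": 3.8,"y": 4.7,"z": 0,"roll": 0},{"gripper": 0,"x": 3.8,"y": 4.7,"z": 0,"roll": 0},{"gripper": 0,"x": 3.8,"y": 4.7,"z": 0,"roll": 0}]'

```text
time_s: 1.78
eef_pos: [0.3199, 0.3201, 0.4047]
eef_rot: [-0.0, 1.0, -0.007, 0.0]
wrist_force: [0.6, -0.1, -0.0]
opening: -0.006
```

Emit:
move_arm --moves '[{"gripper": 0,"x": 3.8,"y": 4.7,"z": 0,"roll": 0},{"gripper": 0,"x": 3.8,"y": 4.7,"z": 0,"roll": 0},{"gripper": 0,"x": 3.8,"y": 4.7,"z": 0,"roll": 0},{"gripper": 0,"x": 3.8,"y": 4.7,"z": 0,"roll": 0},{"gripper": 0,"x": 3.8,"y": 4.7,"z": 0,"roll": 0}]'

```text
time_s: 2.4
eef_pos: [0.5066, 0.0822, 0.4046]
eef_rot: [-0.0, 1.0, -0.007, 0.0]
wrist_force: [0.7, -0.5, -0.5]
opening: -0.002
```

Emit:
move_arm --moves '[{"gripper": 0,"x": 2.5,"y": 2.0,"z": 0,"roll": 0},{"gripper": 0,"x": 0,"y": 0,"z": 5,"roll": 0},{"gripper": 0,"x": 0,"y": 0,"z": 3.5,"roll": 0},{"gripper": 0,"x": 0,"y": 0,"z": 0,"roll": 0}]'

```text
time_s: 2.9
eef_pos: [0.529, 0.0636, 0.3166]
eef_rot: [-0.0, 1.0, -0.007, -0.004]
wrist_force: [-0.2, 0.8, 1.1]
opening: -0.003
```

```bash
python3 - <<'E'
from bench import ctrl
import cv2,numpy as np
o=ctrl.get_obs();print(o["eef_pos"],o["eef_rot"])
c=ctrl.camera("wrist");cv2.imwrite("pics/w1.png",cv2.convertScaleAbs(c["img"][...,::-1],alpha=1.5));print({k:c[k] for k in c if k!="img"})
c=ctrl.camera("scene");cv2.imwrite("pics/s1.png",cv2.resize(cv2.convertScaleAbs(c["img"][190:350,250:450,::-1],alpha=1.5),None,fx=3.5,fy=3.5,interpolation=2))
E
```

```text
[0.52902556 0.06362181 0.3165798 ] [-3.56729902e-04  9.99965489e-01 -7.48700784e-03 -3.58307512e-03]
{'fx': 371.64829954431775, 'fy': 371.64829954431775, 'cx': 329.3466028628345, 'cy': 241.91159477911603, 'tool_from_camera': array([[ 9.99999546e-01, -6.39579399e-04, -7.05775943e-04,
        -6.40605362e-04],
       [-8.11590701e-04, -9.60012539e-01, -2.79955830e-01,
        -7.12809177e-02],
       [-4.98499773e-04,  2.79956276e-01, -9.60012622e-01,
         3.13623081e-02],
       [ 0.00000000e+00,  0.00000000e+00,  0.00000000e+00,
         1.00000000e+00]])}
```

View pics/w1.png

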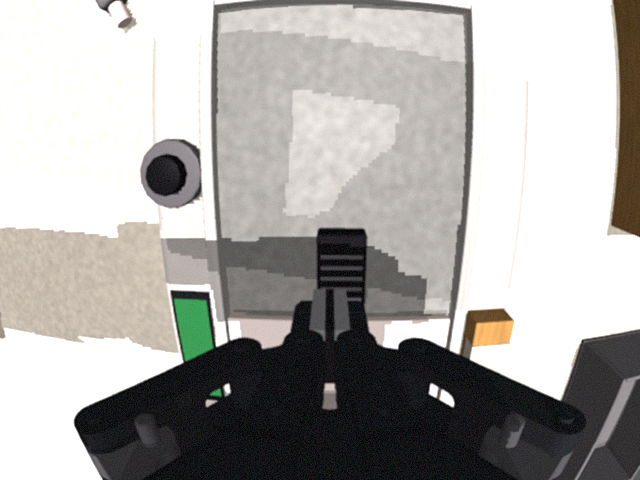

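View pics/s1.png

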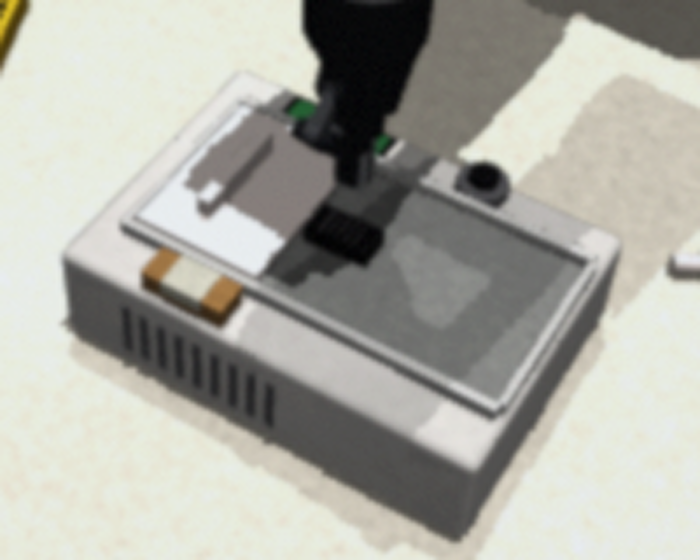

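The wrist view shows the fingertips at (330,293). The tab's front edge is at row 231, columns 318–366, and the button is at (165,175).

```bash
python3 - <<'E'
import numpy as np
from scipy.spatial.transform import Rotation as Ro
f,cx,cy=371.648,329.35,241.91
T=np.array([[1,-.00064,-.00071,-.00064],[-.00081,-.96001,-.27996,-.07128],[-.0005,.27996,-.96001,.03136],[0,0,0,1]])
p=np.array([.529,.0636,.3166]);R=Ro.from_quat([1,-.0075,-.0036,-.0004]).as_matrix()
def w(u,v,z):
    x,y=u-cx,v-cy;r=np.hypot(x,y);t=r/f
    d=np.array([x/r*np.sin(t),-y/r*np.sin(t),-np.cos(t)])
    d=R@T[:3,:3]@d;o=R@T[:3,3]+p
    return (o+d*(z-o[2])/d[2]).round(4)
print("tab front",w(342,231,.104),"button",w(165,175,.095),"rails in",w(217,240,.1),w(463,240,.1),"stop",w(344,7,.1),"cover front",w(340,316,.1))
print("R",R.round(4),"tip",R@[0,0,.173]+p)
E
```

```text
tab front [0.5337 0.0879 0.104 ] button [0.4375 0.1189 0.095 ] rails in [0.467  0.0828 0.1   ] [0.5995 0.0812 0.1   ] stop [0.5362 0.2023 0.1   ] cover front [0.5325 0.0378 0.1   ]
R [[ 9.999e-01 -1.500e-02 -7.200e-03]
 [-1.500e-02 -9.999e-01  9.000e-04]
 [-7.200e-03 -7.000e-04 -1.000e+00]] tip [0.52775552 0.06374773 0.14360454]
```

Emit:
move_arm --moves '[{"gripper": 0,"x": 0.5,"y": 0,"z": 2,"roll": 0},{"gripper": 0,"x": 0,"y": 0,"z": 1.5,"roll": 0},{"gripper": 0,"x": 0,"y": 0,"z": 0.5,"roll": 0},{"gripper": 0,"x": 0,"y": 0,"z": 0.4,"roll": 0}]'

```text
time_s: 3.5
eef_pos: [0.5355, 0.0636, 0.2762]
eef_rot: [0.0, 1.0, -0.007, 0.0]
wrist_force: [-2.3, 0.7, 3.6]
opening: -0.001
```

Emit:
move_arm --moves '[{"gripper": 0,"x": 0,"y": 0,"z": 0.3,"roll": 0},{"gripper": 0,"x": 0,"y": 0,"z": 0.2,"roll": 0}]'

```text
time_s: 3.75
eef_pos: [0.5355, 0.0636, 0.2712]
eef_rot: [0.0, 1.0, -0.007, 0.0]
wrist_force: [-2.0, 0.8, 3.3]
opening: -0.003
```

Emit:
move_arm --moves '[{"gripper": 0,"x": 0,"y": 0,"z": 0.2,"roll": 0},{"gripper": 0,"x": 0,"y": 0,"z": 0,"roll": 0}]'

```text
time_s: 4.0
eef_pos: [0.5355, 0.0636, 0.2687]
eef_rot: [-0.0, 1.0, -0.007, 0.0]
wrist_force: [-0.4, 1.1, 1.0]
opening: -0.002
```

Emit:
move_arm --moves '[{"gripper": 0,"x": 0,"y": 0,"z": 0.2,"roll": 0},{"gripper": 0,"x": 0,"y": 0,"z": 0.1,"roll": 0}]'

```text
time_s: 4.25
eef_pos: [0.5356, 0.0636, 0.2657]
eef_rot: [-0.0, 1.0, -0.007, 0.0]
wrist_force: [-0.8, 1.3, 3.3]
opening: 0.002
```

Emit:
move_arm --moves '[{"gripper": 0,"x": 0,"y": 0,"z": 0.1,"roll": 0},{"gripper": 0,"x": 0,"y": 0,"z": 0,"roll": 0}]'

```text
time_s: 4.5
eef_pos: [0.5356, 0.0636, 0.2649]
eef_rot: [-0.0, 1.0, -0.007, 0.0]
wrist_force: [-2.3, 0.8, 5.7]
opening: 0.002
```

Emit:
move_arm --moves '[{"gripper": 0,"x": 0,"y": 0,"z": 0.1,"roll": 0},{"gripper": 0,"x": 0,"y": 0,"z": 0,"roll": 0}]'

```text
time_s: 4.75
eef_pos: [0.5356, 0.0636, 0.2649]
eef_rot: [0.0, 1.0, -0.007, 0.0]
wrist_force: [-4.7, 1.4, 13.0]
opening: -0.001
```

Emit:
move_arm --moves '[{"gripper": 0,"x": 0,"y": 0,"z": 0.1,"roll": 0},{"gripper": 0,"x": 0,"y": 0,"z": 0,"roll": 0}]'

```text
time_s: 5.0
eef_pos: [0.5357, 0.0636, 0.2648]
eef_rot: [0.0, 1.0, -0.007, 0.0]
wrist_force: [-8.2, 1.2, 20.9]
opening: -0.001
```

Emit:
move_arm --moves '[{"gripper": 0,"x": 0,"y": 0,"z": -1.5,"roll": 0},{"gripper": 0,"x": 0,"y": 0,"z": -3.0,"roll": 0},{"gripper": 0,"x": -0.3,"y": 5.4,"z": 0,"roll": 0},{"gripper": 0,"x": 0,"y": 5.4,"z": 0,"roll": 0},{"gripper": 0,"x": 0,"y": 0,"z": 0,"roll": 0}]'

```text
time_s: 5.62
eef_pos: [0.5309, -0.0477, 0.3079]
eef_rot: [0.001, 1.0, -0.01, 0.0]
wrist_force: [-0.8, 0.2, -0.4]
opening: -0.003
```

```bash
python3 - <<'E'
from bench import ctrl
import cv2,numpy as np
o=ctrl.get_obs();print(o["eef_pos"],o["eef_rot"])
a=ctrl.camera("wrist")["img"][...,::-1]
b=ctrl.camera("scene")["img"][190:340,250:450,::-1]
a=cv2.resize(a,(400,300));b=cv2.resize(b,(400,300),interpolation=2)
cv2.imwrite("pics/c2.png",cv2.convertScaleAbs(np.hstack([a,b]),alpha=1.2))
E
```

```text
[ 0.53092664 -0.04765387  0.307944  ] [ 5.98247171e-04  9.99953253e-01 -9.64350904e-03  3.70057793e-04]
```

View pics/c2.png

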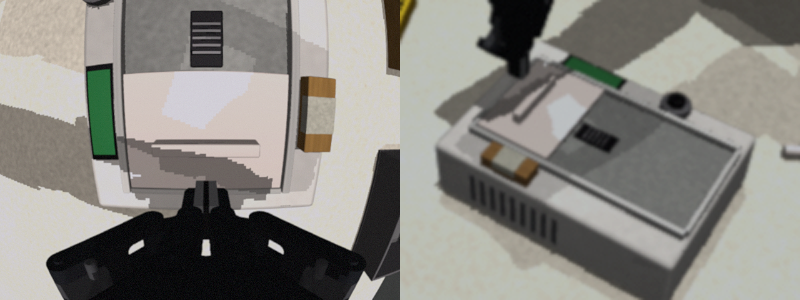

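```bash
python3 - <<'E'
import numpy as np
from scipy.spatial.transform import Rotation as Ro
from bench import ctrl
f,cx,cy=371.648,329.35,241.91
T=np.array([[1,-.00064,-.00071,-.00064],[-.00081,-.96001,-.27996,-.07128],[-.0005,.27996,-.96001,.03136],[0,0,0,1]])
o=ctrl.get_obs();p=o["eef_pos"];print(p);R=Ro.from_quat(np.roll(o["eef_rot"],-1)).as_matrix()
def w(u,v,z):
    x,y=u-cx,v-cy;r=np.hypot(x,y);t=r/f
    d=np.array([x/r*np.sin(t),-y/r*np.sin(t),-np.cos(t)])
    d=R@T[:3,:3]@d;q=R@T[:3,3]+p
    return (q+d*(z-q[2])/d[2]).round(4)
for a in [(245,250,.116),(415,251,.116),(330,232,.116),(330,116,.1),(330,302,.1)]: print(a,w(*a))
print("tip",R@[0,0,.173]+p)
E
```

```text
[ 0.53073542 -0.0448283   0.30752565]
(245, 250, 0.116) [ 0.4917 -0.0234  0.116 ]
(415, 251, 0.116) [ 0.5699 -0.0252  0.116 ]
(330, 232, 0.116) [ 0.5309 -0.0156  0.116 ]
(330, 116, 0.1) [0.5317 0.0362 0.1   ]
(330, 302, 0.1) [ 0.5303 -0.0576  0.1   ]
tip [ 0.53067859 -0.04476546  0.13452567]
```

Emit:
move_arm --moves '[{"gripper": 0,"x": 0,"y": 0,"z": 2.0,"roll": 0},{"gripper": 0,"x": 0,"y": 0,"z": 0.9,"roll": 0},{"gripper": 0,"x": 0,"y": 0,"z": 0,"roll": 0}]'

```text
time_s: 6.1
eef_pos: [0.5305, -0.0434, 0.2778]
eef_rot: [-0.0, 1.0, -0.007, -0.001]
wrist_force: [-0.6, 0.6, -0.0]
opening: 0.002
```

Emit:
move_arm --moves '[{"gripper": 0,"x": 0,"y": -0.5,"z": 0,"roll": 0},{"gripper": 0,"x": 0,"y": -0.5,"z": 0,"roll": 0},{"gripper": 0,"x": 0,"y": -1,"z": 0,"roll": 0},{"gripper": 0,"x": 0,"y": -1,"z": 0,"roll": 0}]'

```text
time_s: 6.6
eef_pos: [0.5315, -0.0138, 0.2791]
eef_rot: [0.0, 1.0, -0.007, 0.0]
wrist_force: [-0.2, -1.3, 0.8]
opening: -0.002
```

Emit:
move_arm --moves '[{"gripper": 0,"x": 0,"y": -1.5,"z": 0,"roll": 0},{"gripper": 0,"x": 0,"y": -1.5,"z": 0,"roll": 0},{"gripper": 0,"x": 0,"y": -1.5,"z": 0,"roll": 0},{"gripper": 0,"x": 0,"y": -1.5,"z": 0,"roll": 0}]'

```text
time_s: 7.1
eef_pos: [0.5321, 0.0468, 0.2787]
eef_rot: [0.0, 1.0, -0.007, -0.0]
wrist_force: [1.0, -2.4, 1.2]
opening: 0.003
```

Emit:
move_arm --moves '[{"gripper": 0,"x": 0,"y": -1.5,"z": 0,"roll": 0},{"gripper": 0,"x": 0,"y": -1.5,"z": 0,"roll": 0},{"gripper": 0,"x": 0,"y": -1.5,"z": 0,"roll": 0},{"gripper": 0,"x": 0,"y": -1.0,"z": 0,"roll": 0},{"gripper": 0,"x": 0,"y": -0.5,"z": 0,"roll": 0}]'

```text
time_s: 7.72
eef_pos: [0.533, 0.1063, 0.2786]
eef_rot: [0.0, 1.0, -0.007, -0.0]
wrist_force: [0.0, -2.7, 0.2]
opening: -0.003
```

```bash
python3 - <<'E'
from bench import ctrl
import cv2,numpy as np
b=ctrl.camera("scene")["img"][190:340,250:450,::-1]
t=ctrl.camera("top")["img"][170:290,205:365,::-1]
a=cv2.resize(t,(400,300),interpolation=2);b=cv2.resize(b,(400,300),interpolation=2)
cv2.imwrite("pics/c3.png",cv2.convertScaleAbs(np.hstack([a,b]),alpha=1.3))
E
```

```text
(no output)
```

View pics/c3.png

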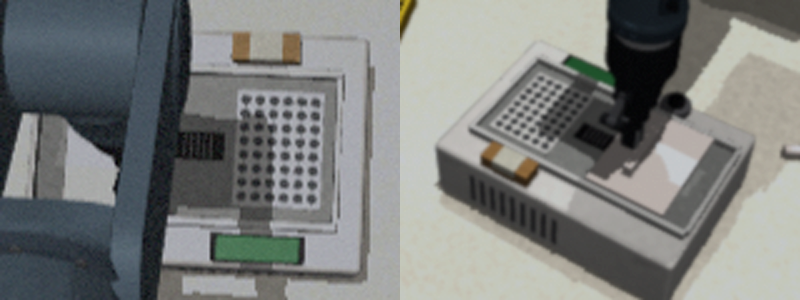

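The cover is sliding flat, the well block is exposed and the tab stays in. There's about 30 mm left to the stop.

Emit:
move_arm --moves '[{"gripper": 0,"x": 0,"y": -0.8,"z": 0,"roll": 0},{"gripper": 0,"x": 0,"y": -0.8,"z": 0,"roll": 0},{"gripper": 0,"x": 0,"y": -0.5,"z": 0,"roll": 0},{"gripper": 0,"x": 0,"y": -0.3,"z": 0,"roll": 0}]'

```text
time_s: 8.32
eef_pos: [0.5334, 0.13, 0.2786]
eef_rot: [0.0, 1.0, -0.007, -0.0]
wrist_force: [0.3, -0.4, -0.3]
opening: 0.004
```

Emit:
move_arm --moves '[{"gripper": 0,"x": 0,"y": -0.3,"z": 0,"roll": 0},{"gripper": 0,"x": 0,"y": -0.2,"z": 0,"roll": 0},{"gripper": 0,"x": 0,"y": 0,"z": 0,"roll": 0}]'

```text
time_s: 8.7
eef_pos: [0.5334, 0.1342, 0.2787]
eef_rot: [0.001, 1.0, -0.007, -0.0]
wrist_force: [-0.4, -4.0, 1.2]
opening: 0.002
```

Emit:
move_arm --moves '[{"gripper": 0,"x": 0,"y": -0.2,"z": 0,"roll": 0},{"gripper": 0,"x": 0,"y": 0,"z": 0,"roll": 0}]'

```text
time_s: 8.95
eef_pos: [0.5336, 0.1348, 0.2788]
eef_rot: [0.002, 1.0, -0.007, -0.0]
wrist_force: [-2.6, -11.7, 1.7]
opening: -0.001
```

Emit:
move_arm --moves '[{"gripper": 0,"x": 0,"y": -0.1,"z": 0,"roll": 0},{"gripper": 0,"x": 0,"y": 0,"z": 0,"roll": 0}]'

```text
time_s: 9.2
eef_pos: [0.5336, 0.1351, 0.2788]
eef_rot: [0.003, 1.0, -0.007, -0.001]
wrist_force: [-2.8, -16.1, 2.1]
opening: 0.001
```

It's firmly against the end stop. I'll back off the ridge first, then lift.

Emit:
move_arm --moves '[{"gripper": 0,"x": 0,"y": 0.5,"z": 0,"roll": 0},{"gripper": 0,"x": 0,"y": 0.8,"z": 0,"roll": 0},{"gripper": 0,"x": 0,"y": 0,"z": -3,"roll": 0},{"gripper": 0,"x": 0,"y": 0,"z": -5,"roll": 0},{"gripper": 0,"x": 0,"y": 0,"z": -5,"roll": 0}]'

```text
time_s: 9.82
eef_pos: [0.5331, 0.1246, 0.4099]
eef_rot: [-0.0, 1.0, -0.007, -0.0]
wrist_force: [0.8, 0.1, 0.4]
opening: -0.001
```

Emit:
move_arm --moves '[{"gripper": 0,"x": 0,"y": 5,"z": 0,"roll": 0},{"gripper": 0,"x": 0,"y": 5,"z": 0,"roll": 0},{"gripper": 0,"x": 0,"y": 5,"z": 0,"roll": 0},{"gripper": 0,"x": 0,"y": 5,"z": 0,"roll": 0},{"gripper": 0,"x": 0,"y": 0,"z": 0,"roll": 0}]'

```text
time_s: 10.45
eef_pos: [0.5303, -0.0784, 0.4088]
eef_rot: [0.0, 1.0, -0.01, 0.0]
wrist_force: [0.2, 0.5, -0.2]
opening: -0.004
```

```bash
python3 - <<'E'
from bench import ctrl
import cv2,numpy as np
print(ctrl.get_obs()["wrist_force"])
b=ctrl.camera("scene")["img"][190:340,250:450,::-1]
t=ctrl.camera("top")["img"][170:290,205:365,::-1]
a=cv2.resize(t,(400,300),interpolation=2);b=cv2.resize(b,(400,300),interpolation=2)
cv2.imwrite("pics/c4.png",cv2.convertScaleAbs(np.hstack([a,b]),alpha=1.3))
E
```

```text
[ 0.18413297  0.50982174 -0.23995818]
```

View pics/c4.png

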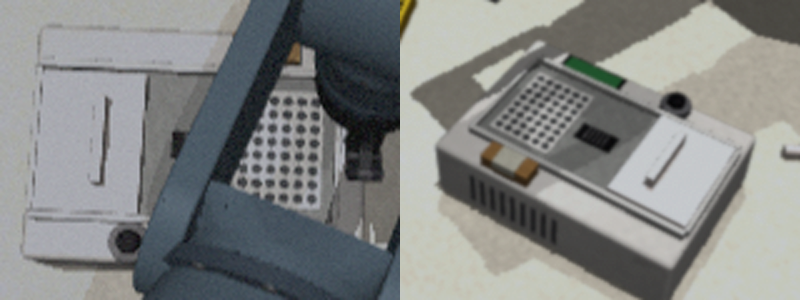

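The cover lies flat against the end stop. The tab is in, and the strip box and button haven't moved. Handing in now.

```bash
python3 -c "
from bench import ctrl
print(ctrl.hand_in())"
```

```text
the job is handed in; nothing more can be done
None
```

I pressed the snap tab fully in with the shut fingertips, then pushed the cover by its ridge along the rails to the end stop. I then backed off, lifted clear and handed the job in at about 10.5 s.

- **Tab:** it bottomed out with the fingertips about 1.8 mm above the deck (1.5 mm expected). The force there rose to about 21 N without further movement.
- **Cover:** sliding took about 1–3 N. It stopped within about 1 mm of the expected position, and the force rose to about 16 N. The last pictures show it flat and against the stop, with the tab still in and the wells exposed.
- **Other things:** the run button and strip box look untouched. I didn't recheck the other bench items in a last full picture, but the fingertips passed over them at about 0.23 m, and I saw no unexpected contact forces.

No check failed. My camera estimates of positions on the cycler differed by up to about 4 mm, and up to 6 mm at the end stop, which was small enough for this job.

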